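# Put a coin roll away in its V-groove and slide the pair home

## Task

Put the loose coin roll away in the coin-roll tray: lay it in the groove that already holds a roll of the same thickness, on the open side of that roll, and slide the two gently along the groove until you feel them press home on the end stop, the two rolls touching. Do not ram them, or the crimped paper ends burst, and leave the rolls in the other grooves, the wine glass and the calculator alone.

Things in the scene. Friction and masses are not known exactly. Their poses are not given: they have to be found in the camera images.
- tray: Grey plastic coin-roll tray fixed to the desk, 215 mm along x with its end stop, 158 mm wide. Origin: at desk height on its centre line, 94 mm before the end stop's face; x points along the grooves to the stop. Three equal V-grooves at y = -50, 0, +50 mm (90 degrees, 22 mm wide, 11 mm deep), open at x = -106 mm. Bottom of the V 4 mm, flat lands between grooves 15 mm above the desk. Each groove holds a stored roll.
- stop_face (a point): Face of the end stop: an aluminium plate fixed across the tray's +x end, 34 mm high, faced with a 6 mm black rubber buffer strip that gives about 1 mm under 15 N. The point lies in the rubber's face towards the rolls, on the tray's centre line, at desk height; axes as the tray's. The rolls' paper ends are only crimped and burst if more than about 15 N bears on this stop.
- roll_new_center (a point): Centre of the loose coin roll on the desk: rigid paper-wrapped cylinder, 26 mm diameter, wrapped by hand, so 50 to 70 mm long depending on the coins in it (not the same for all), about 0.25 kg. Its x axis is its length, either way round; it can turn about it. Centre 13 mm above the desk when lying there, 22.4 mm when seated in a groove.
- roll_twin_center (a point): Centre of the stored roll of the same thickness (26 mm diameter, also hand-wrapped, 50 to 70 mm long, about 0.25 kg), in one of the three grooves, 48 to 62 mm from the end stop, so not yet home; x axis along its length. Each of the two rolls slides in the groove against a friction of about one to two newtons.
- roll_slim_center (a point): Centre of the stored slim roll (16 mm diameter, 83 mm long) in another groove; leave it where it is.
- roll_mid_center (a point): Centre of the stored middle roll (22 mm diameter, 86 mm long) in the remaining groove; leave it where it is.
- wine_glass: Stemmed wine glass standing on the desk, 76 mm wide, 198 mm high; origin at the centre of its foot. Leave it alone.
- calculator: Desk calculator lying on the desk, 150 x 100 x 18 mm; origin at the centre of its underside, x along its length. Leave it alone.
Things that resemble listed ones, but are neither listed nor needed, are in the scene too. Leave any black look-alike of the part that bears roll_new_center alone. What is shaped like the part that bears roll_twin_center but orange is not meant.

How it is judged (in metres and radians):
On the way, in this order (a step that is already met when the one before it is completed fails the run):
1. the loose roll lies in the groove of the roll of its thickness (z of roll_new_center in the frame of stop_face between 0.0199 and 0.0249 m and angle between the x axis of roll_new_center and the x axis of stop_face, either way round below 0.08 rad and ((y of roll_twin_center in the frame of stop_face between -0.056 and -0.044 m and y of roll_new_center in the frame of stop_face between -0.054 and -0.046 m) or (y of roll_twin_center in the frame of stop_face between -0.006 and 0.006 m and y of roll_new_center in the frame of stop_face between -0.004 and 0.004 m) or (y of roll_twin_center in the frame of stop_face between 0.044 and 0.056 m and y of roll_new_center in the frame of stop_face between 0.046 and 0.054 m))), for 0.1 s.
2. the pair is pressed home: the stored roll bears on the end stop with more than 1.5 N and the new roll touches it (all of step 1 and x of roll_twin_center in the frame of stop_face above -0.035 m and x of roll_new_center in the frame of stop_face above -0.104 m and distance between roll_new_center and roll_twin_center below 0.069 m and contact force between roll_twin and stop above 1.5 N), for 0.05 s.
At the end, for the whole second after the job is handed in: Both thick rolls lie at rest in the same groove, seated on its flanks (height within 2.5 mm, in line with the groove within 0.08 rad), the stored roll within 2 mm of the end stop and the new roll within 2 mm of the stored roll (all of step 1 and x of roll_twin_center in the frame of stop_face above -0.035 m and x of roll_new_center in the frame of stop_face above -0.104 m and distance between roll_new_center and roll_twin_center below 0.069 m and linear speed of each of roll_new, roll_twin below 0.01 m/s); the robot touches nothing.
It fails at once if more than 15 N bears on the end stop: a crimped paper end bursts (contact force between any of roll_twin, roll_new and stop above 15 N).
It fails at once if the loose roll is dropped or rammed into the tray (over 60 N) (contact force between roll_new and tray above 60 N).
It fails at once if a roll in another groove is shifted by more than 6 mm (distance of any of roll_slim_center, roll_mid_center from where it was at the start of the episode above 0.006 m).
It fails at once if the wine glass is shifted by more than 10 mm or tipped (distance of wine_glass from where it was at the start of the episode above 0.01 m or angle between wine_glass's own z axis and vertical above 0.2 rad).
It fails at once if the calculator is shifted by more than 15 mm (distance of calculator from where it was at the start of the episode above 0.015 m).
It also fails if it takes over 64 s, if anything falls off the work surface, if the arm or the gripper's body presses on something with over 40 N, if the wrist force passes 120 N, or if a joint passes its speed limit or range.

## Robot

A 6-joint arm with a two-finger parallel gripper is mounted at the origin on the work surface. World frame = base frame: x ahead of the robot, y to its left, z up, the work surface at z = 0. Lengths are in mm, angles in rad, forces in N, time in s.
With the tool pointing down it reaches from about 275 to 750 mm from the base axis. Payload 10.2 kg.
Tool frame: the origin (TCP) lies between the finger pads; the fingertips stand 17 mm ahead of it and the grasp point (between the pads) lies 2 mm behind it; y points along the fingers, x is the direction in which the jaws open and shut, and the axes are right-handed (so a half turn about y gives the same grasp; the last joint's range is limited). The gripper opens to 85 mm and grips with 20 to 120 N. Pads are 22 mm wide; open, the fingers measure 114 mm over their backs; the gripper's body (76 mm by 85 mm) begins 54 mm behind the grasp point. The pads swing forward as they close: fully open they stand 13 mm farther back than shut.
Start: joints at [-1.331, 0.313, 1.498, -0, 1.331, -0.223], TCP at [234.378, -469.785, 248.294] pointing down, gripper open.
Joint ranges: [-2.94, 2.94], [-0.97, 2.17], [0.19, 2.56], [-1.23, 4.37], [0.02, 3.11], [-2.88, 2.88]. Speed limits (rad/s): [2.39, 2.39, 3.01, 3.14, 3.14, 3.14].

## Interface

Orientations are given as a unit quaternion [w, x, y, z].
In Python, from rig import ctrl gives the robot as it stands.
- The arm moves only by the tool jog_arm, never from a script. Its argument "targets" is a list of rows, each an object with "offset": the shift along the tool's x, y, z in m, a list of three; "yaw": the turn about the tool's y in rad. In form: [{"offset": [dx, dy, dz], "yaw": yaw}, ...]. A call has 1 to 12 rows; each row is the pose to reach, as a shift and turn from the pose measured when the call began, along the tool's axes at that moment; what a row does not reach only later rows make up. A row lasts 1/12 s, in which the tool goes at most 41.7 mm and 7.16 degrees, less where a joint would pass 70% of its speed; a pose out of reach is approached as far as the arm can. A call with a gripper value outside its range is refused whole. "fingers" is the finger opening in m, from 0 to 0.0854, set as the call begins (left out, the last holds). The fingers move at their own pace and stop on an object; "grip_force" is the grip in N (left out, the last holds). Time passes only in rows, so rows that repeat a pose let the fingers close. It gives the time, the measured TCP pose, the force and the opening at its end, in the units of the state.
- ctrl.sense(): the state, without advancing time (a new reading comes with each control period).
- ctrl.capture(name): name is "scene" or "top"; returns a dict with "img" (384x512x3 uint8, red, green, blue), "intrinsics" (3x3 intrinsics, pixels), "k1" (the pictures are not rectified: a ray, as slopes to the right and down, at radius r is drawn at 1 + k1 r^2 times it, then the intrinsics apply), "T" (4x4, takes a point from camera to world coordinates). Camera axes: x right, y up, looking along -z (the intrinsics and any distortion apply to the point x, -y, -z); pixel columns grow to the right and rows downward; lengths in mm; the calibration is good to about 2 mm. A picture is of the moment at which its call begins. There is no depth.
- ctrl.finish_job(): hands the job in, once; it reports no verdict.
Trained networks look in the newest picture that a camera, given by its name, has taken for a name from the list of things; names that differ only in an ending like _2 or _b are one class to them, and where a whole thing is asked for, a point or a joint stands for the part that bears it (a point fixed in the world has none). Each returns a list of dicts, best first, with "score" (0 to 1); they miss things now and then, are a little off and sometimes report something else, mostly with a low value. They report only what shows in the picture. A call takes as long as a camera call. They do not tell look-alikes from the thing itself.
- ctrl.boxes_of(camera, target): "box" ([left, top, right, bottom] in pixels, round what is visible of it).
- ctrl.regions_of(camera, target): "region" (384x512 bool, what is visible of it) and "box" ([left, top, right, bottom] in pixels, round what is visible of it).
The state is a dict: "time_s": time; "joints": joint angles; "dq": joint speeds; "tau": joint torques, N m; "eef_pos": TCP position; "ee_rot": TCP orientation; "force": force on the tool from outside, world axes, zero at the start; "wrist_torque": the same for the moment, N m; "grip_width": opening from 0.0 (shut) to 1.0 (fully open).
Only numpy, scipy, OpenCV 4.12 (cv2) and the standard library are available. Lean on these libraries where they do the work, as an engineer would, in place of code of your own. Each camera call takes 0.05 s, during which the arm holds its last target.

## Working session

There is one attempt and no reset: what is moved stays moved. The work goes in short steps, Python scripts to look and compute and a tool call to move; the robot and the scene stay as the last step left them, time stands still between calls to the robot, and variables do not carry over. Pictures are saved under pics/ and viewed, and the job is handed in when it is done.

Besides the shell and the picture viewer there is one more tool, called in YAML: its name, and indented under it one key for each argument. jog_arm: Moves the arm, as the interface text tells. Its arguments: {"type":"object","properties":{"targets":{"type":"array"},"fingers":{"type":"number"},"grip_force":{"type":"number"}},"required":["targets"]}

```bash
ls; mkdir -p pics; python3 - <<'E'
from rig import ctrl
import cv2,numpy as np,pickle
s=ctrl.sense();print(s)
D={}
for c in("scene","top"):
    r=ctrl.capture(c);D[c]=r
    cv2.imwrite(f"pics/{c}0.png",cv2.resize(r["img"][:,:,::-1],(768,576)))
    print(c,r["intrinsics"],r["k1"],r["T"])
    for t in("roll_new_center","roll_twin_center","roll_slim_center","roll_mid_center","tray","wine_glass","calculator"):
        q=ctrl.regions_of(c,t);D[c,t]=q
        print(t,[(round(a["score"],2),np.round(a["box"]).tolist()) for a in q])
pickle.dump(D,open("d0.pkl","wb"))
E
```

```text
pics
{'time_s': 0.0, 'joints': array([-1.33138506e+00,  3.13450929e-01,  1.49844717e+00,  3.77728975e-05,
        1.33098881e+00, -2.23431061e-01]), 'dq': array([-0.00031141,  0.00025727, -0.00143796,  0.00038698, -0.000484  ,
       -0.00041606]), 'tau': array([ 3.34815013e-04, -4.12267613e+01, -2.59744012e+01, -1.80356988e-04,
        4.08674794e-03,  1.43564034e-05]), 'eef_pos': array([ 234.33442494, -469.53819757,  247.73078769]), 'ee_rot': array([ 0.60167964, -0.60101921,  0.37230986, -0.37167578]), 'force': array([-0.1402154 ,  0.43804088, -0.07277779]), 'wrist_torque': array([ 0.03157332, -0.01401914,  0.04827011]), 'grip_width': 0.9973182315092113}
scene [[498.15714901   0.         260.31103992]
 [  0.         498.15714901 199.20775831]
 [  0.           0.           1.        ]] -0.09043975702269841 [[ 6.34323439e-01 -6.33546972e-01  4.43003396e-01  1.17691910e+03]
 [ 7.73018427e-01  5.26283902e-01 -3.54214294e-01 -4.39252225e+02]
 [-8.73416234e-03  5.67136217e-01  8.23577699e-01  1.11277674e+03]
 [ 0.00000000e+00  0.00000000e+00  0.00000000e+00  1.00000000e+00]]
roll_new_cen
[... 592 characters left out ...]
41e-03  9.84552354e-01 -1.74828269e-01  4.38219260e+02]
 [-9.99952677e-01  9.13242472e-03 -3.35296404e-03  4.48157036e+01]
 [-1.70456263e-03  1.74852110e-01  9.84593233e-01  9.35896785e+02]
 [ 0.00000000e+00  0.00000000e+00  0.00000000e+00  1.00000000e+00]]
roll_new_center [(0.89, [369.0, 196.0, 392.0, 223.0]), (0.76, [338.0, 224.0, 355.0, 254.0])]
roll_twin_center [(0.73, [300.0, 174.0, 331.0, 188.0]), (0.52, [262.0, 185.0, 279.0, 211.0])]
roll_slim_center [(0.74, [222.0, 174.0, 239.0, 208.0])]
roll_mid_center []
tray [(0.96, [202.0, 160.0, 290.0, 265.0])]
wine_glass [(0.97, [399.0, 106.0, 466.0, 165.0])]
calculator [(0.79, [95.0, 213.0, 162.0, 282.0]), (0.55, [242.0, 174.0, 260.0, 215.0])]
```

View pics/scene0.png

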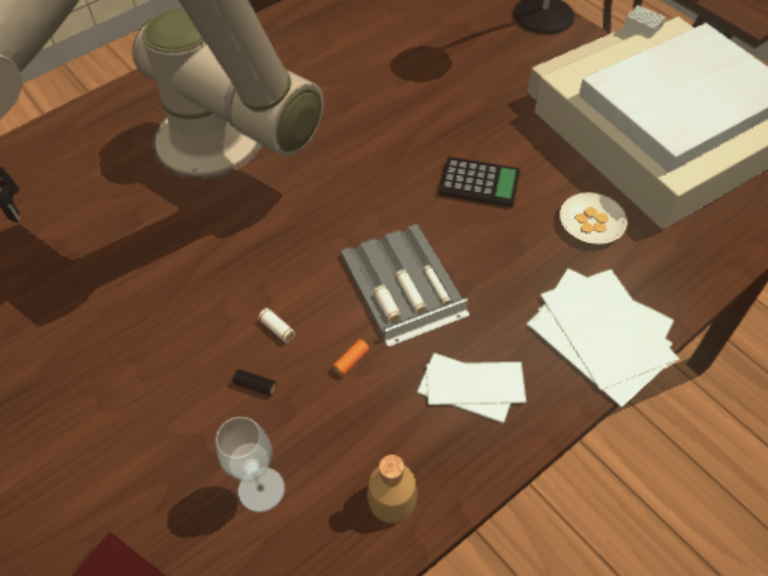

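View pics/top0.png

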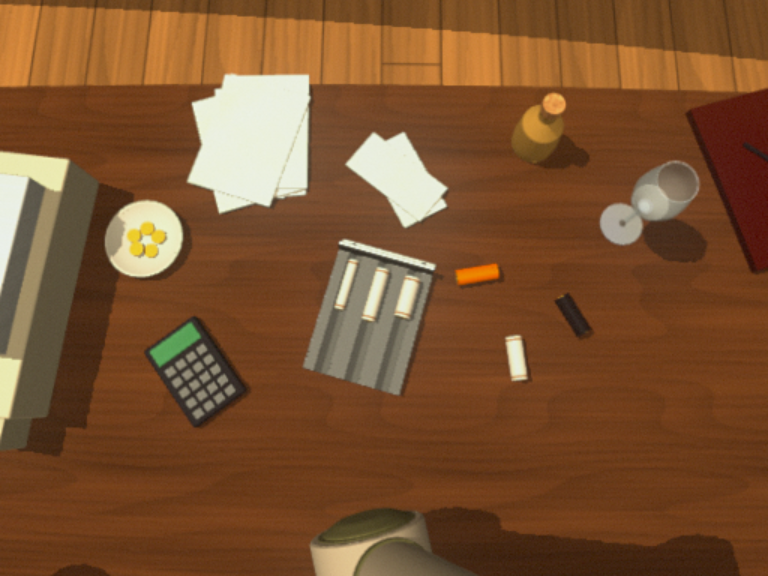

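```bash
python3 - <<'E'
import pickle,cv2
D=pickle.load(open("d0.pkl","rb"))
im=D["top"]["img"][150:275,190:410,::-1]
cv2.imwrite("pics/topcrop0.png",cv2.resize(im,None,fx=3.6,fy=3.6,interpolation=cv2.INTER_CUBIC))
im=D["scene"]["img"][145:275,150:320,::-1]
cv2.imwrite("pics/scenecrop0.png",cv2.resize(im,None,fx=4.5,fy=4.5,interpolation=cv2.INTER_CUBIC))
E
```

```text
(no output)
```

View pics/topcrop0.png

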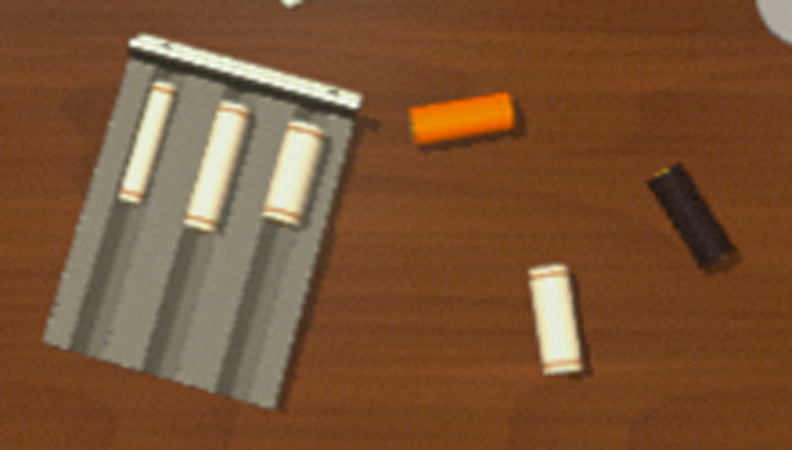

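View pics/scenecrop0.png

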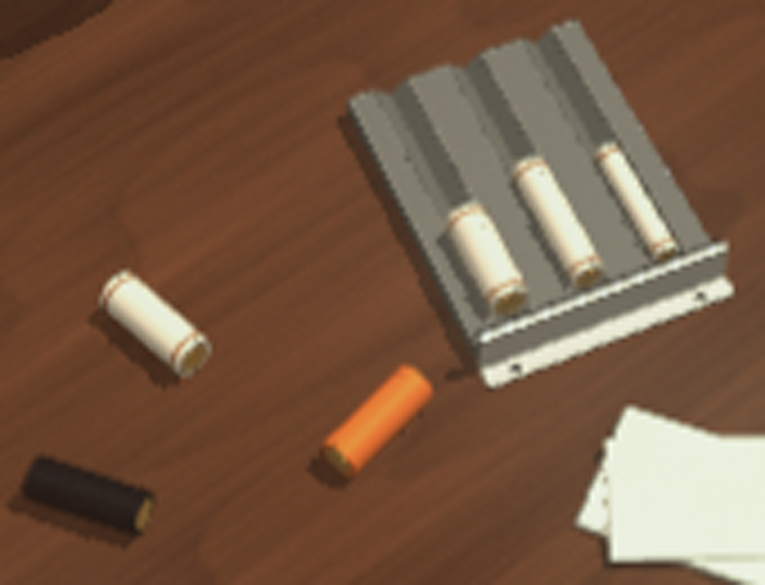

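The top view shows the loose white roll at about (344,239) of the raw image. The thick twin is in the right-hand groove (y = -50 side) at about (271,198), the middle roll is in the centre groove and the slim roll on the left. The orange and black rolls are look-alikes. Next I'll fit the poses from both cameras.

```bash
cat > h.py <<'E'
import numpy as np,cv2
from scipy.optimize import least_squares,minimize
def proj(r,P):
    P=np.atleast_2d(P);T=np.array(r["T"]);c=(P-T[:3,3])@T[:3,:3]
    s=np.c_[c[:,0]/-c[:,2],-c[:,1]/-c[:,2]];s=s*(1+r["k1"]*(s**2).sum(1))[:,None]
    K=np.array(r["intrinsics"]);return s*[K[0,0],K[1,1]]+K[:2,2]
def trayw(p,P):
    c,s=np.cos(p[2]),np.sin(p[2]);P=np.atleast_2d(P);return np.c_[p[0]+c*P[:,0]-s*P[:,1],p[1]+s*P[:,0]+c*P[:,1],P[:,2]]
def cyl(p,L,R,z):
    a=np.linspace(0,2*np.pi,40);u=np.array([np.cos(p[2]),np.sin(p[2]),0]);v=np.array([-u[1],u[0],0])
    c=np.array([p[0],p[1],z]);return np.vstack([c+e*u*L/2+R*np.cos(a)[:,None]*v+R*np.sin(a)[:,None]*[0,0,1] for e in(-1,1)])
def softmask(r,pts,box,S=6):
    q=cv2.convexHull(((proj(r,pts)-box[:2]+.5)*S).astype(np.float32))
    w,h=box[2]-box[0],box[3]-box[1];m=np.zeros((h*S,w*S),np.uint8);cv2.fillConvexPoly(m,np.round(q*16).astype(np.int32),255,cv2.LINE_AA,4)
    return cv2.resize(m,(w,h),interpolation=cv2.INTER_AREA)/255.
def white(img):
    m=img.astype(float).min(2);return np.clip((m-60)/(190-60),0,1)
def fitcyl(rs,p0,R,z,L0=60):
    ob=[]
    for r in rs:
        q=proj(r,cyl(p0,L0,R,z));b=np.r_[q.min(0)-8,q.max(0)+8].astype(int)
        im=r["img"][b[1]:b[3],b[0]:b[2]].astype(np.uint8);g=im.min(2)
        t,m=cv2.threshold(np.ascontiguousarray(g),0,255,cv2.THRESH_OTSU);print("otsu",t)
        ob.append((r,b,m/255.))
    f=lambda p:sum(((softmask(r,cyl(p[:3],p[3],R,z),b)-m)**2).sum() for r,b,m in ob)
    x0=np.r_[p0,L0];best=None
    for k in range(2):
        o=minimize(f,x0,method="Nelder-Mead",options=dict(initial_simplex=np.vstack([x0]+[x0+d for d in np.diag([6,6,.15,6])]),xatol=.02,fatol=.01));x0=o.x
    return o.x,o.fun
E
python3 - <<'E'
import pickle,sys;sys.path.insert(0,'.')
from h import *
D=pickle.load(open("d0.pkl","rb"));t,s=D["top"],D["scene"]
tp=np.array([[45,343],[280,408],[130,38],[362,100]])/3.6+[190,150]-.36
sp=np.array([[575,22],[350,97],[727,243],[482,340]])/4.5+[150,145]-.39
M=np.array([[-106,79,15],[-106,-79,15],[109,79,34],[109,-79,34]])
Ms=np.array([[-106,79,15],[-106,-79,15],[100,79,34],[100,-79,34]])
f1=lambda p:(proj(t,trayw(p,M))-tp).ravel()
f2=lambda p:(proj(s,trayw(p,M))-sp).ravel()
p0=[480,50,-.2]
for f in(f1,f2,lambda p:np.r_[f1(p),f2(p)]):
    o=least_squares(f,p0);print(o.x,np.round(o.fun,1))
tr=o.x
from scipy.optimize import brentq
def grd(r,px,z):
    return least_squares(lambda p:(proj(r,[p[0],p[1],z])-px)[0],[480,0]).x
n=grd(t,[346,239],13);print("new guess",n)
tw=grd(t,[271,198],22.4);print("tw",tw)
for nm,g,z,yaw in(("new",n,13,.1),("twin",tw,22.4,tr[2])):
    for rs in([t],[s],[t,s]):print(nm,fitcyl(rs,np.r_[g,yaw],13,z))
E
```

```text
[ 5.60987564e+02  7.29803583e+01 -2.56265954e-01] [-0.1  1.4 -0.7  1.2  0.8 -1.1  0.  -1.5]
[ 5.59232776e+02  8.05956807e+01 -2.70856509e-01] [-0.1 -1.8 -1.  -0.8  0.9  1.4  0.2  0.8]
[ 5.60685908e+02  7.58629889e+01 -2.61295165e-01] [-1.4  1.3 -2.2  1.4 -0.2 -1.1 -1.  -1.2 -1.4 -0.8 -2.3  0.6  0.1  2.4
 -0.4  2.2]
new guess [ 498.80815663 -164.86937013]
tw [594.45065405  14.17411895]
otsu 107.0
new (array([ 5.00447502e+02, -1.59202125e+02,  1.37172735e-01,  6.83500939e+01]), np.float64(24.478000768935026))
otsu 108.0
new (array([ 4.93742926e+02, -1.54622130e+02,  1.30766105e-01,  5.69031669e+01]), np.float64(24.391095732410612))
otsu 107.0
otsu 108.0
new (array([ 4.96817453e+02, -1.57934442e+02,  1.03031277e-01,  6.20312797e+01]), np.float64(128.7280123029604))
otsu 143.0
twin (array([ 5.93439126e+02,  1.67123457e+01, -2.36139818e-01,  5.51060959e+01]), np.float64(115.079846212995))
otsu 137.0
twin (array([ 5.87188707e+02,  2.27599576e+01, -2.25041524e-01,  5.06275088e+01]), np.float64(140.37148788927334))
otsu 143.0
otsu 137.0
twin (array([ 5.92649457e+02,  1.84667723e+01, -2.89424193e-01,  5.30412706e+01]), np.float64(290.2573010380623))
```

```bash
python3 - <<'E'
import pickle,sys;sys.path.insert(0,'.')
from h import *
D=pickle.load(open("d0.pkl","rb"));t,s=D["top"],D["scene"]
def ov(r,x0,y0,x1,y1,k,tr,new,tw,nm):
    im=cv2.resize(np.ascontiguousarray(r["img"][y0:y1,x0:x1,::-1]),None,fx=k,fy=k,interpolation=cv2.INTER_CUBIC)
    P=lambda p:np.round((proj(r,p)-[x0,y0]+.5)*k).astype(np.int32)
    ls=[[(-106,-79,15),(94,-79,15)],[(-106,79,15),(94,79,15)],[(-106,-79,15),(-106,79,15)],[(94,-79,34),(94,79,34)]]
    for y in(-50,0,50):ls+=[[(-106,y+e,15),(94,y+e,15)] for e in(-11,11)]
    for l in ls:cv2.polylines(im,[P(trayw(tr,np.array(l,float)))],False,(255,255,0),1)
    for c,z in((new,13),(tw,22.4)):cv2.polylines(im,[cv2.convexHull(P(cyl(c[:3],c[3],13,z)))],True,(0,0,255),1)
    cv2.imwrite(nm,im)
ov(t,190,150,370,275,4.3,[560.99,72.98,-.2563],[500.4,-159.2,.137,68.35],[593.4,16.7,-.236,55.1],"pics/ovt.png")
ov(s,150,145,320,275,4.5,[559.2,80.6,-.2708],[493.7,-154.6,.131,56.9],[587.2,22.8,-.225,50.6],"pics/ovs.png")
E
```

```text
(no output)
```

View pics/ovt.png

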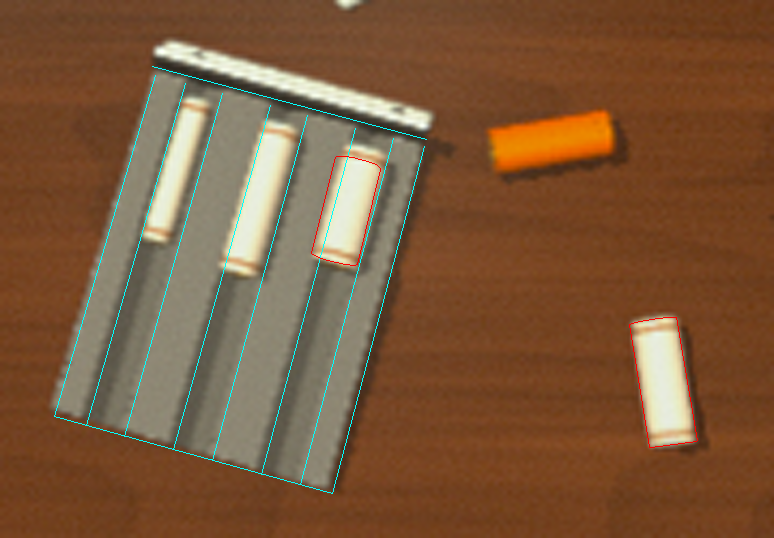

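View pics/ovs.png

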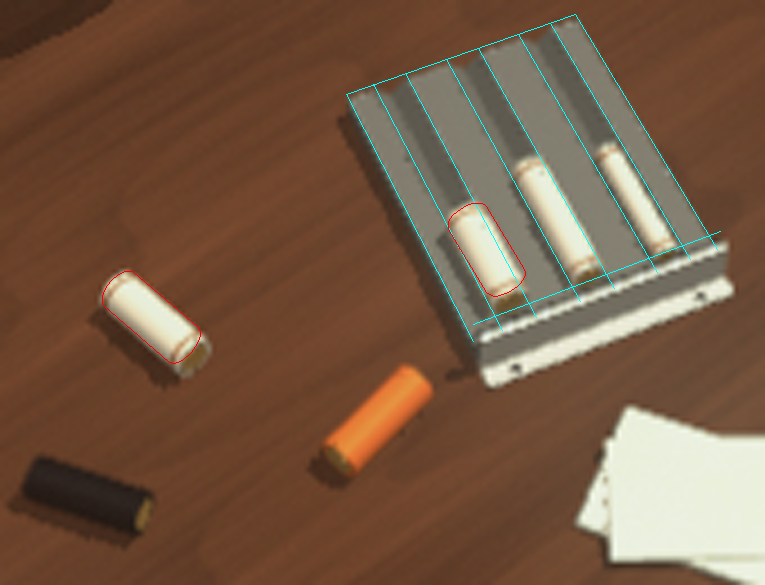

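```bash
python3 - <<'E'
import pickle,sys;sys.path.insert(0,'.')
from h import *
D=pickle.load(open("d0.pkl","rb"));t,s=D["top"],D["scene"]
for r,n,b in((t,"a",(195,155,295,270)),(s,"b",(220,145,320,235))):
    im=r["img"][b[1]:b[3],b[0]:b[2],::-1];k=6 if n=="b" else 5.2
    cv2.imwrite(f"pics/tray_{n}.png",cv2.resize(np.clip(im*1.3,0,255).astype(np.uint8),None,fx=k,fy=k,interpolation=cv2.INTER_CUBIC))
E
```

```text
(no output)
```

View pics/tray_a.png

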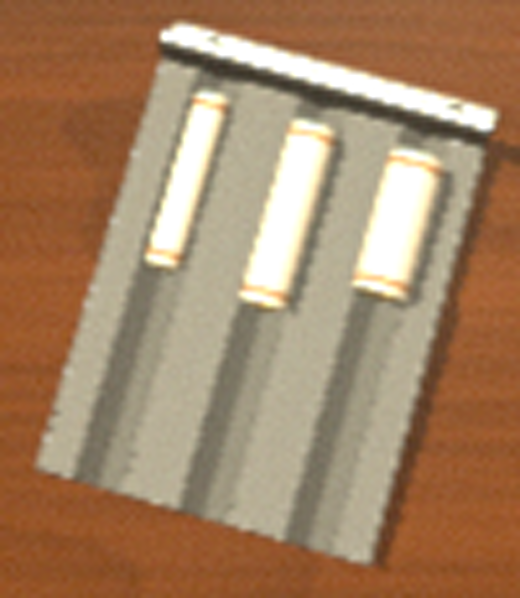

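View pics/tray_b.png

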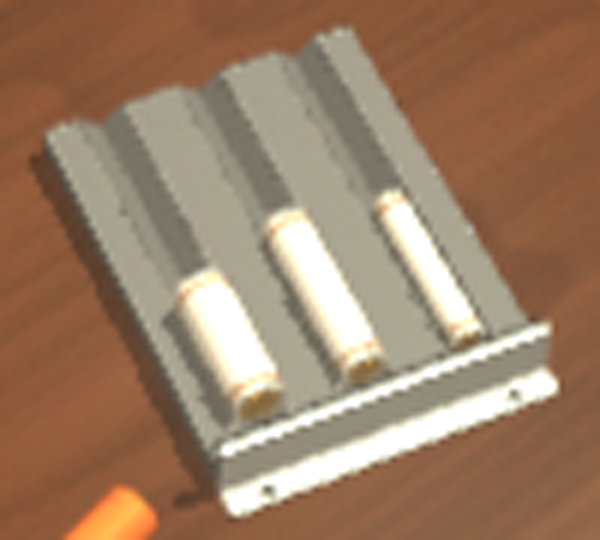

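```bash
cat >> h.py <<'E'
def cap0():
    import pickle
    D=pickle.load(open("d0.pkl","rb"));return D["top"],D["scene"]
TPt=np.array([[40,466],[378,562],[316,548],[210,516],[104,487]])/5.2+[195,155]-.4
TMt=np.array([[-106,79,15],[-106,-79,15],[-106,-50,4],[-106,0,4],[-106,50,4]],float)
TEt=np.array([[158,65],[487,145]])/5.2+[195,155]-.4
TPs=np.array([[343,28],[45,130]])/6+[220,145]-.4
TMs=np.array([[-106,79,15],[-106,-79,15]],float)
TEs=np.array([[525,320],[215,450]])/6+[220,145]-.4
def linres(r,p,px,y):
    a,b=proj(r,trayw(p,np.array([[40,y,15.],[90,y,15.]])));d=(b-a)/np.linalg.norm(b-a);n=np.array([-d[1],d[0]]);return (px-a)@n
def rest(t,p):return np.r_[(proj(t,trayw(p,TMt))-TPt).ravel(),2*linres(t,p,TEt[0],79),2*linres(t,p,TEt[1],-79)]
def ress(s,p):return np.r_[(proj(s,trayw(p,TMs))-TPs).ravel(),2*linres(s,p,TEs[0],79),2*linres(s,p,TEs[1],-79)]
E
python3 - <<'E'
from h import *
t,s=cap0()
for f in(lambda p:rest(t,p),lambda p:ress(s,p)):
    o=least_squares(f,[560,75,-.26],loss="soft_l1",x_scale=[1,1,.01]);print(o.x,np.round(f(o.x),1))
E
```

```text
[ 5.64542390e+02  7.23235185e+01 -2.55174465e-01] [ 0.2  0.6 -0.2 -0.1 -0.2 -0.6 -0.1 -0.   0.1  0.  -0.4  0.3]
[ 5.63256588e+02  7.92693217e+01 -2.60429937e-01] [ 0.6 -0.6 -0.5  0.5  1.6 -1.5]
```

```bash
cat >> h.py <<'E'
from scipy.spatial.transform import Rotation as Ro
def Rt(st):
    q=st["ee_rot"];return Ro.from_quat([q[1],q[2],q[3],q[0]]).as_matrix()
def plan(st,goal,ax=None):
    """goal world mm; ax = world angle wanted for the roll axis (tool z, mod pi)"""
    R=Rt(st);off=R.T@(np.array(goal)-st["eef_pos"])/1000
    out="offset m %s"%np.round(off,4)
    if ax is not None:
        best=None
        for k in(-1,0,1):
            z=R[:,2];cur=np.arctan2(z[1],z[0]);d=(ax+k*np.pi-cur+np.pi)%(2*np.pi)-np.pi
            # rotation by +yaw about tool y (down) = -yaw about world z
            yaw=-d
            if best is None or abs(yaw)<abs(best):best=yaw
        out+=" yaw %.4f"%best
    return out
E
python3 - <<'E'
from h import *
from rig import ctrl
s=ctrl.sense();print(Rt(s).round(3));print(plan(s,[497,-158,150],.135))
E
```

```text
[[ 0.446  0.     0.895]
 [-0.895 -0.     0.446]
 [ 0.    -1.     0.   ]]
offset m [-0.1618  0.0983  0.3742] yaw 0.3278
```

jog_arm:
  targets:
    - {"offset":[-0.013,0.008,0.031],"yaw":0.03}
    - {"offset":[-0.027,0.016,0.062],"yaw":0.06}
    - {"offset":[-0.04,0.024,0.093],"yaw":0.09}
    - {"offset":[-0.054,0.033,0.125],"yaw":0.12}
    - {"offset":[-0.067,0.041,0.156],"yaw":0.15}
    - {"offset":[-0.081,0.049,0.187],"yaw":0.18}
    - {"offset":[-0.094,0.057,0.218],"yaw":0.21}
    - {"offset":[-0.108,0.066,0.249],"yaw":0.24}
    - {"offset":[-0.121,0.074,0.28],"yaw":0.27}
    - {"offset":[-0.135,0.082,0.312],"yaw":0.3}
    - {"offset":[-0.148,0.09,0.343],"yaw":0.328}
    - {"offset":[-0.162,0.098,0.374],"yaw":0.328}
  fingers: 0.0854

```text
time_s: 1.8
eef_pos: [497.7, -156.4, 150.0]
ee_rot: [0.532, -0.532, 0.465, -0.466]
force: [0.7, -0.9, 0.3]
grip_width: 1.001
```

```bash
python3 - <<'E'
from h import *
from rig import ctrl
s=ctrl.sense();print(s["time_s"],s["eef_pos"],s["force"]);print(Rt(s).round(3));print(plan(s,[497,-158,150],.135))
E
```

```text
1.8 [ 497.68266475 -156.4269798   149.99062157] [ 0.66395136 -0.90037354  0.30582406]
[[ 0.133  0.     0.991]
 [-0.991 -0.     0.133]
 [ 0.    -1.     0.   ]]
offset m [ 0.0015 -0.     -0.0009] yaw -0.0017
```

jog_arm:
  targets:
    - {"offset":[0.001,0.03,0],"yaw":0}
    - {"offset":[0.001,0.06,0],"yaw":0}
    - {"offset":[0.001,0.08,0],"yaw":0}
    - {"offset":[0.001,0.08,0],"yaw":0}

```text
time_s: 2.13
eef_pos: [496.1, -156.2, 66.5]
ee_rot: [-0.532, 0.533, -0.468, 0.463]
force: [0.0, 0.5, -0.4]
grip_width: 0.999
```

```bash
python3 - <<'E'
from h import *
from rig import ctrl
import pickle
s=ctrl.sense();print(s["eef_pos"])
R=Rt(s)
W=[]
for n in("top","scene"):
    r=ctrl.capture(n);q=proj(r,s["eef_pos"])[0];b=np.maximum((q-[50,40]).astype(int),0);k=7
    pickle.dump((s,r),open(f"h1_{n}.pkl","wb"))
    im=cv2.resize(np.ascontiguousarray(r["img"][b[1]:b[1]+80,b[0]:b[0]+100,::-1]),None,fx=k/1.75,fy=k/1.75,interpolation=cv2.INTER_CUBIC)
    # predicted: tcp, finger pad points at +-42.5 along x, y -13+17=tip
    for p in([0,0,0],[42.5,4,0],[-42.5,4,0],[57,4,11],[57,4,-11],[-57,4,11],[-57,4,-11]):
        u=(proj(r,s["eef_pos"]+R@np.array(p,float))[0]-b+.5)*k/1.75
        cv2.circle(im,tuple(int(v) for v in u),3,(255,0,255),-1)
    W.append(im)
cv2.imwrite("pics/hov1.png",np.hstack(W))
E
```

```text
[ 496.1150973  -156.22434293   66.46335506]
```

View pics/hov1.png

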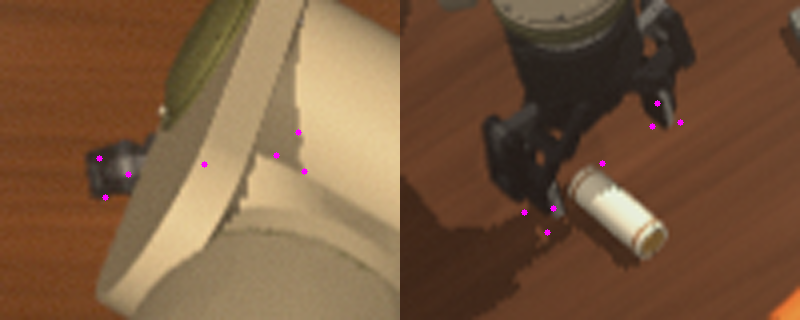

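```bash
python3 - <<'E'
from h import *
from rig import ctrl
s=ctrl.sense();print(s["eef_pos"],plan(s,[499,-157,22],.135))
E
```

```text
[ 498.00472917 -157.5838372    70.43025393] offset m [-0.0005  0.0484  0.0011] yaw -0.0018
```

jog_arm:
  targets:
    - {"offset":[-0.0005,0.015,0.001],"yaw":0}
    - {"offset":[-0.0005,0.03,0.001],"yaw":0}
    - {"offset":[-0.0005,0.042,0.001],"yaw":0}
    - {"offset":[-0.0005,0.048,0.001],"yaw":0}
    - {"offset":[-0.0005,0.048,0.001],"yaw":0}
    - {"offset":[-0.0005,0.048,0.001],"yaw":0}

```text
time_s: 2.73
eef_pos: [499.5, -157.4, 23.6]
ee_rot: [0.532, -0.532, 0.465, -0.466]
force: [0.3, -0.4, 0.6]
grip_width: 0.999
```

jog_arm:
  targets:
    - {"offset":[0,0,0],"yaw":0}
    - {"offset":[0,0,0],"yaw":0}
    - {"offset":[0,0,0],"yaw":0}
    - {"offset":[0,0,0],"yaw":0}
    - {"offset":[0,0,0],"yaw":0}
    - {"offset":[0,0,0],"yaw":0}
    - {"offset":[0,0,0],"yaw":0}
    - {"offset":[0,0,0],"yaw":0}
    - {"offset":[0,0,0],"yaw":0}
  fingers: 0.015
  grip_force: 30

```text
time_s: 3.48
eef_pos: [499.7, -157.5, 23.9]
ee_rot: [0.532, -0.532, 0.465, -0.466]
force: [-1.7, 0.5, 5.2]
grip_width: 0.29
```

```bash
python3 - <<'E'
from h import *
from rig import ctrl
s=ctrl.sense();print(s["time_s"],s["eef_pos"],s["force"],s["grip_width"]*85.4)
r=ctrl.capture("scene");q=proj(r,s["eef_pos"])[0].astype(int);b=q-[50,40]
cv2.imwrite("pics/grasp1.png",cv2.resize(np.ascontiguousarray(r["img"][b[1]:b[1]+80,b[0]:b[0]+100,::-1]),None,fx=6,fy=6,interpolation=cv2.INTER_CUBIC));print(b)
E
```

```text
3.4833 [ 499.66085065 -157.50319828   23.93836324] [-1.69913536  0.50670855  5.24710098] 24.73460923607836
[132 174]
```

View pics/grasp1.png

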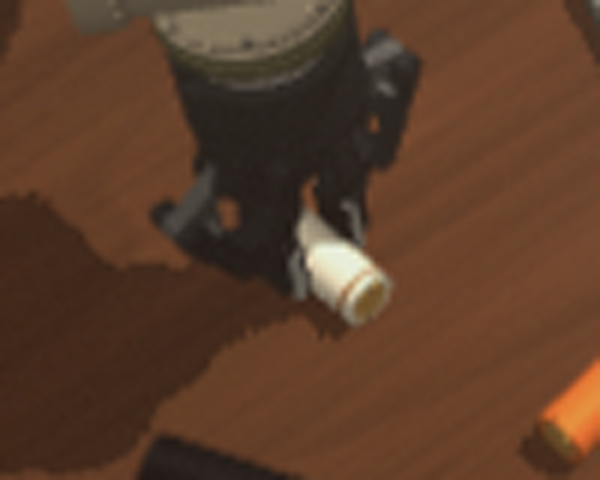

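jog_arm:
  targets:
    - {"offset":[0,-0.01,0],"yaw":0}
    - {"offset":[0,-0.03,0],"yaw":0}
    - {"offset":[0,-0.06,0],"yaw":0}
    - {"offset":[0,-0.08,0],"yaw":0}
    - {"offset":[0,-0.08,0],"yaw":0}
    - {"offset":[0,-0.08,0],"yaw":0}

```text
time_s: 4.03
eef_pos: [499.5, -157.4, 104.3]
ee_rot: [0.532, -0.532, 0.464, -0.467]
force: [-0.3, 0.2, -4.0]
grip_width: 0.289
```

```bash
python3 - <<'E'
from h import *
from rig import ctrl
s=ctrl.sense();print(s["time_s"],s["eef_pos"],s["force"],s["grip_width"]*85.4)
print(plan(s,[509.7,37.5,80],-.257))
r=ctrl.capture("scene");q=proj(r,s["eef_pos"])[0].astype(int);b=q-[50,40]
cv2.imwrite("pics/lift1.png",cv2.resize(np.ascontiguousarray(r["img"][b[1]:b[1]+80,b[0]:b[0]+100,::-1]),None,fx=6,fy=6,interpolation=cv2.INTER_CUBIC));print(b)
E
```

```text
4.0333 [ 499.53104101 -157.35121118  104.33011037] [-0.28116183  0.23675622 -4.04757445] 24.699235446435456
offset m [-0.1918  0.024   0.0359] yaw 0.3902
[128 156]
```

View pics/lift1.png

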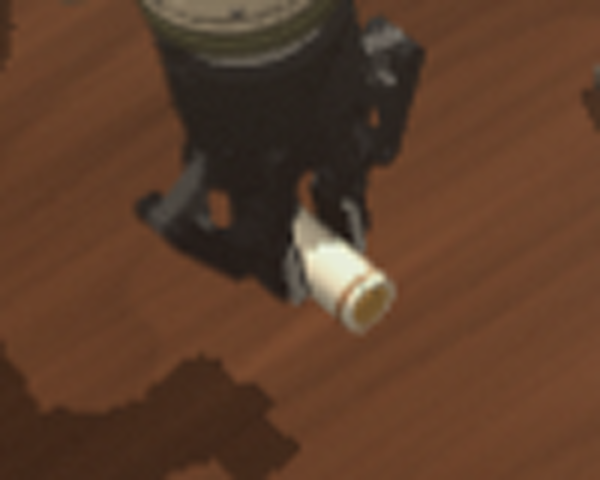

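jog_arm:
  targets:
    - {"offset":[-0.024,0,0.004],"yaw":0.05}
    - {"offset":[-0.048,0,0.009],"yaw":0.1}
    - {"offset":[-0.072,0,0.013],"yaw":0.15}
    - {"offset":[-0.096,0,0.018],"yaw":0.2}
    - {"offset":[-0.12,0,0.022],"yaw":0.25}
    - {"offset":[-0.144,0,0.027],"yaw":0.3}
    - {"offset":[-0.168,0,0.031],"yaw":0.35}
    - {"offset":[-0.184,0.01,0.034],"yaw":0.39}
    - {"offset":[-0.192,0.02,0.036],"yaw":0.39}
    - {"offset":[-0.192,0.024,0.036],"yaw":0.39}
    - {"offset":[-0.192,0.024,0.036],"yaw":0.39}
    - {"offset":[-0.192,0.024,0.036],"yaw":0.39}

```text
time_s: 5.08
eef_pos: [509.0, 37.1, 78.5]
ee_rot: [-0.432, 0.432, -0.56, 0.56]
force: [-0.1, -0.5, -2.4]
grip_width: 0.289
```

```bash
python3 - <<'E'
from h import *
from rig import ctrl
import pickle
s=ctrl.sense();print(s["time_s"],s["eef_pos"],s["force"],Rt(s).round(3))
W=[]
for n in("scene","top"):
    r=ctrl.capture(n);pickle.dump((s,r),open(f"h2_{n}.pkl","wb"))
    q=proj(r,s["eef_pos"])[0].astype(int);b=q-[45,45]
    W.append(cv2.resize(np.ascontiguousarray(r["img"][b[1]:b[1]+100,b[0]:b[0]+100,::-1]),None,fx=4 if n=="top" else 6,fy=6,interpolation=cv2.INTER_CUBIC)[:,:400 if n=="top" else 600]);print(b)
cv2.imwrite("pics/hov2.png",W[0]);cv2.imwrite("pics/hov2t.png",W[1])
E
```

```text
5.0833 [508.99413865  37.13411011  78.48716119] [-0.14678631 -0.46543479 -2.43567429] [[-0.254 -0.001  0.967]
 [-0.967 -0.001 -0.254]
 [ 0.001 -1.    -0.   ]]
[197 121]
[216 186]
```

View pics/hov2.png

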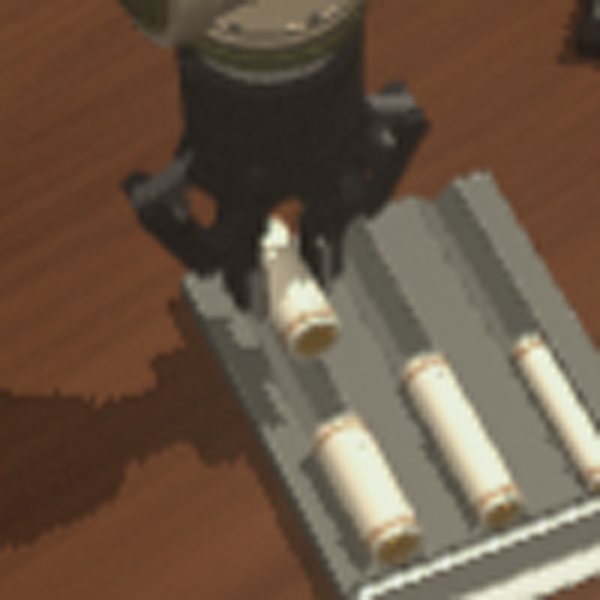

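View pics/hov2t.png

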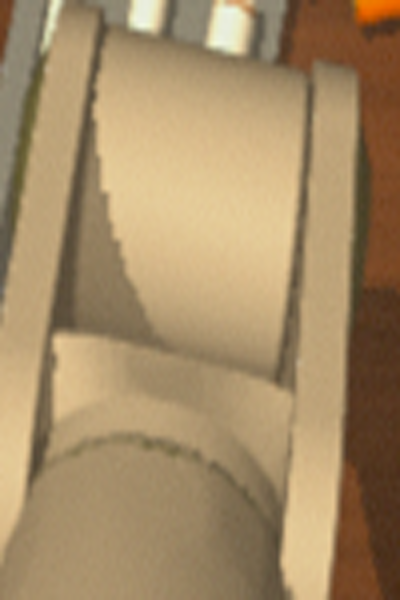

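```bash
python3 - <<'E'
from h import *
import pickle
s,r=pickle.load(open("h2_scene.pkl","rb"));R=Rt(s);u=R[:,2];lat=-R[:,0]
px=np.array([313,337])/6+[197,121]-.4; tw=np.array([398,542])/6+[197,121]-.4
for h in(7,9,10.9,12):
    o=least_squares(lambda p:(proj(r,s["eef_pos"]+u*p[0]+lat*p[1]-[0,0,h])-px)[0],[33,0]).x
    print("h",h,"d,lat",o)
p=least_squares(lambda p:(proj(r,[p[0],p[1],22.4])-tw)[0],[600,20]).x;print("twin end",p)
d=p-s["eef_pos"][:2];print("rel to tcp: along",d@u[:2],"lat",d@lat[:2])
# near top edge center of twin's -x end
nb=np.array([332,432])/6+[197,121]-.4
print("axis dir",u,np.arctan2(u[1],u[0]))
E
```

```text
h 7 d,lat [33.83627515  2.15881582]
h 9 d,lat [32.4281339   2.72200913]
h 10.9 d,lat [31.09039972  3.25704277]
h 12 d,lat [30.31592204  3.56679908]
twin end [623.5699633   11.36689385]
rel to tcp: along 117.36295673707922 lat 4.183716560158109
axis dir [ 9.67196268e-01 -2.54030028e-01 -3.50705499e-04] -0.25684471745304965
```

jog_arm:
  targets:
    - {"offset":[-0.001,0.01,0],"yaw":0}
    - {"offset":[-0.001,0.02,0],"yaw":0}
    - {"offset":[-0.001,0.03,0],"yaw":0}
    - {"offset":[-0.001,0.036,0],"yaw":0}
    - {"offset":[-0.001,0.036,0],"yaw":0}
    - {"offset":[-0.001,0.036,0],"yaw":0}

```text
time_s: 5.68
eef_pos: [509.5, 38.0, 42.7]
ee_rot: [-0.432, 0.432, -0.56, 0.56]
force: [0.2, 0.4, -2.6]
grip_width: 0.289
```

```bash
cat > look.py <<'E'
import sys
from h import *
from rig import ctrl
import pickle
s=ctrl.sense();print(s["time_s"],s["eef_pos"].round(2),s["force"].round(2),s["wrist_torque"].round(3),s["grip_width"]*85.4)
r=ctrl.capture("scene");pickle.dump((s,r),open(sys.argv[1]+".pkl","wb"))
b=[205,135]
cv2.imwrite(f"pics/{sys.argv[1]}.png",cv2.resize(np.ascontiguousarray(r["img"][135:235,205:315,::-1]),None,fx=6,fy=6,interpolation=cv2.INTER_CUBIC)[:600])
E
python3 look.py low1
```

```text
5.6833 [509.49  37.98  42.75] [ 0.2   0.4  -2.57] [-0.007  0.041  0.056] 24.69888805411698
```

View pics/low1.png

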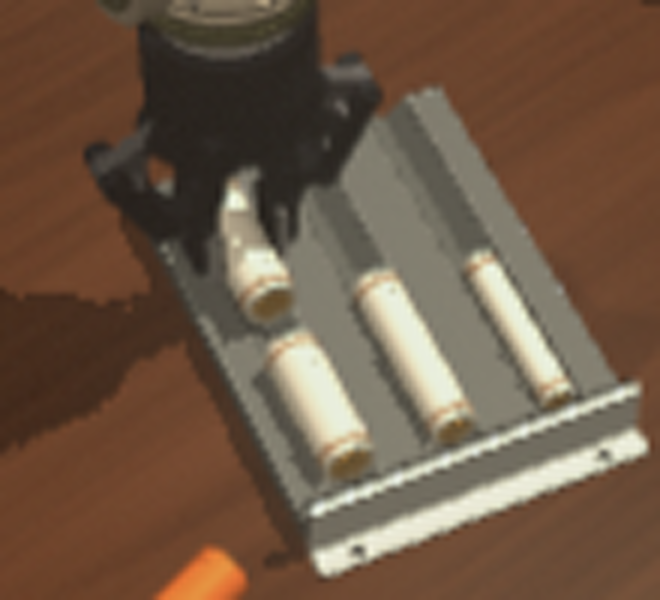

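```bash
python3 - <<'E'
from h import *
import pickle
s,r=pickle.load(open("low1.pkl","rb"));R=Rt(s);u=R[:,2];lat=-R[:,0]
for px,z in(((270,298),42.75-10.9),((348,458),22.4)):
    px=np.array(px)/6+[205,135]-.4
    o=least_squares(lambda p:(proj(r,[*(s["eef_pos"]+u*p[0]+lat*p[1])[:2],z])-px)[0],[33,0]).x;print(o)
E
```

```text
[29.75531828  4.17772765]
[116.73007228   2.54030072]
```

jog_arm:
  targets:
    - {"offset":[0.0005,0.002,0],"yaw":0}
    - {"offset":[0.0005,0.004,0],"yaw":0}
    - {"offset":[0.0005,0.005,0],"yaw":0}
    - {"offset":[0.0005,0.006,0],"yaw":0}
    - {"offset":[0.0005,0.006,0],"yaw":0}

```text
time_s: 6.15
eef_pos: [509.6, 37.5, 37.1]
ee_rot: [-0.432, 0.432, -0.56, 0.56]
force: [0.3, -0.0, -3.0]
grip_width: 0.293
```

jog_arm:
  targets:
    - {"offset":[0,0.001,0],"yaw":0}
    - {"offset":[0,0.001,0],"yaw":0}

```text
time_s: 6.32
eef_pos: [509.6, 37.5, 36.0]
ee_rot: [-0.432, 0.432, -0.56, 0.56]
force: [0.4, 0.3, -1.8]
grip_width: 0.291
```

jog_arm:
  targets:
    - {"offset":[0,0.001,0],"yaw":0}
    - {"offset":[0,0.001,0],"yaw":0}

```text
time_s: 6.48
eef_pos: [509.5, 37.5, 34.9]
ee_rot: [-0.432, 0.432, -0.56, 0.56]
force: [-0.6, -0.6, -2.6]
grip_width: 0.289
```

jog_arm:
  targets:
    - {"offset":[0,0.0005,0],"yaw":0}
    - {"offset":[0,0.001,0],"yaw":0}

```text
time_s: 6.65
eef_pos: [509.6, 37.6, 33.9]
ee_rot: [-0.432, 0.431, -0.56, 0.56]
force: [0.4, 1.3, -0.3]
grip_width: 0.289
```

jog_arm:
  targets:
    - {"offset":[0,0.0005,0],"yaw":0}
    - {"offset":[0,0.0005,0],"yaw":0}

```text
time_s: 6.82
eef_pos: [509.8, 37.7, 33.6]
ee_rot: [-0.432, 0.431, -0.56, 0.561]
force: [0.6, 2.5, -0.4]
grip_width: 0.289
```

jog_arm:
  targets:
    - {"offset":[0,0.0005,0],"yaw":0}
    - {"offset":[0,0.0005,0],"yaw":0}

```text
time_s: 6.98
eef_pos: [509.9, 37.8, 33.5]
ee_rot: [-0.432, 0.431, -0.56, 0.561]
force: [-1.3, 1.9, 5.0]
grip_width: 0.289
```

jog_arm:
  targets:
    - {"offset":[-0.0005,0,0],"yaw":0}
    - {"offset":[-0.0005,0,0],"yaw":0}
    - {"offset":[-0.0005,0,0],"yaw":0}
    - {"offset":[-0.0005,0,0],"yaw":0}
    - {"offset":[-0.0005,0,0],"yaw":0}
  fingers: 0.045

```text
time_s: 7.4
eef_pos: [510.0, 38.2, 33.4]
ee_rot: [-0.432, 0.431, -0.56, 0.561]
force: [-1.1, 0.5, 0.9]
grip_width: 0.522
```

```bash
python3 look.py rel1
```

```text
7.4 [510.    38.22  33.4 ] [-1.14  0.49  0.9 ] [-0.056 -0.033  0.014] 44.559942762644035
```

View pics/rel1.png

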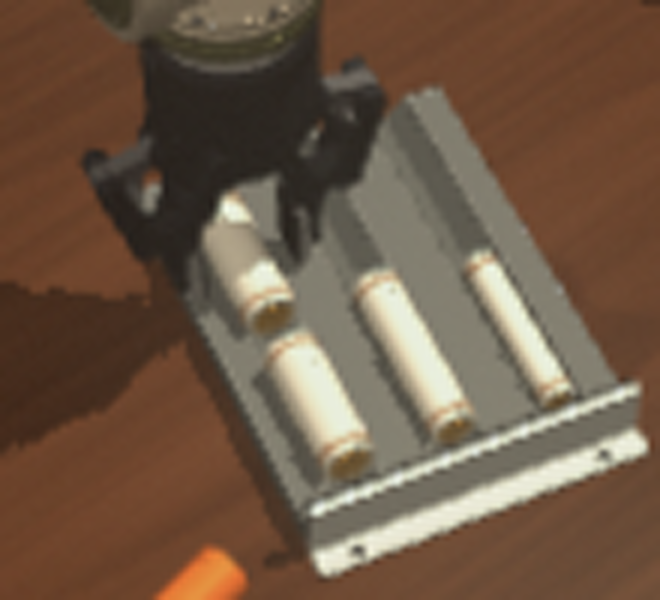

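jog_arm:
  targets:
    - {"offset":[0,-0.01,0],"yaw":0}
    - {"offset":[0,-0.025,0],"yaw":0}
    - {"offset":[0,-0.045,0],"yaw":0}
    - {"offset":[0,-0.05,-0.02],"yaw":0}
    - {"offset":[0,-0.05,-0.045],"yaw":0}
    - {"offset":[0,-0.05,-0.06],"yaw":0}
    - {"offset":[0,-0.05,-0.065],"yaw":0}
    - {"offset":[0,-0.05,-0.065],"yaw":0}

```text
time_s: 8.12
eef_pos: [446.8, 55.0, 84.0]
ee_rot: [-0.432, 0.431, -0.559, 0.561]
force: [-0.1, 0.2, 0.2]
grip_width: 0.528
```

jog_arm:
  targets:
    - {"offset":[0,0,0],"yaw":0}
    - {"offset":[0,0,0],"yaw":0}
    - {"offset":[0,0,0],"yaw":0}
    - {"offset":[0,0,0],"yaw":0}
    - {"offset":[0,0,0],"yaw":0}
    - {"offset":[0,0,0],"yaw":0}
  fingers: 0.0
  grip_force: 30

```text
time_s: 8.62
eef_pos: [446.9, 54.9, 83.9]
ee_rot: [-0.432, 0.431, -0.56, 0.561]
force: [-0.1, -0.2, -0.2]
grip_width: -0.002
```

```bash
python3 look.py back1; python3 - <<'E'
from h import *
import pickle
s,r=pickle.load(open("back1.pkl","rb"));print(Rt(s).round(3))
cv2.imwrite("pics/back1b.png",cv2.resize(np.ascontiguousarray(r["img"][110:225,190:310,::-1]),None,fx=5.2,fy=5.2,interpolation=cv2.INTER_CUBIC))
E
```

```text
8.6167 [446.95  54.93  83.87] [-0.11 -0.24 -0.23] [ 0.04   0.011 -0.002] -0.21015122779159423
[[-0.255  0.002  0.967]
 [-0.967 -0.    -0.255]
 [-0.    -1.     0.002]]
```

View pics/back1b.png

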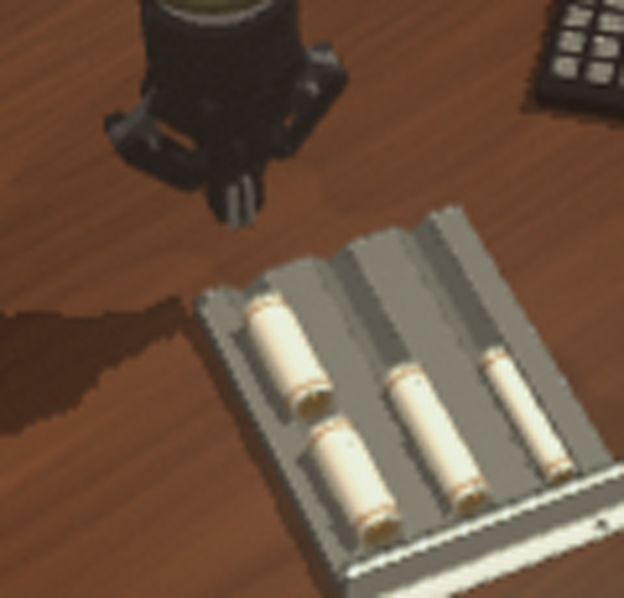

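jog_arm:
  targets:
    - {"offset":[0,0.015,0],"yaw":0}
    - {"offset":[0,0.03,0],"yaw":0}
    - {"offset":[0,0.042,0],"yaw":0}
    - {"offset":[0,0.046,0],"yaw":0}
    - {"offset":[0,0.047,0],"yaw":0}
    - {"offset":[0,0.047,0],"yaw":0}

```text
time_s: 9.17
eef_pos: [447.1, 54.9, 37.1]
ee_rot: [-0.432, 0.431, -0.56, 0.561]
force: [-0.2, -0.2, -0.0]
grip_width: -0.001
```

```bash
python3 look.py low2; python3 - <<'E'
from h import *
import pickle
s,r=pickle.load(open("low2.pkl","rb"));print(Rt(s).round(4))
cv2.imwrite("pics/low2b.png",cv2.resize(np.ascontiguousarray(r["img"][110:225,190:310,::-1]),None,fx=5.2,fy=5.2,interpolation=cv2.INTER_CUBIC))
E
```

```text
9.1667 [447.14  54.93  37.08] [-0.23 -0.16 -0.03] [ 0.018  0.025 -0.01 ] -0.06379720252045386
[[-2.549e-01  2.200e-03  9.670e-01]
 [-9.670e-01 -4.000e-04 -2.549e-01]
 [-2.000e-04 -1.000e+00  2.200e-03]]
```

View pics/low2b.png

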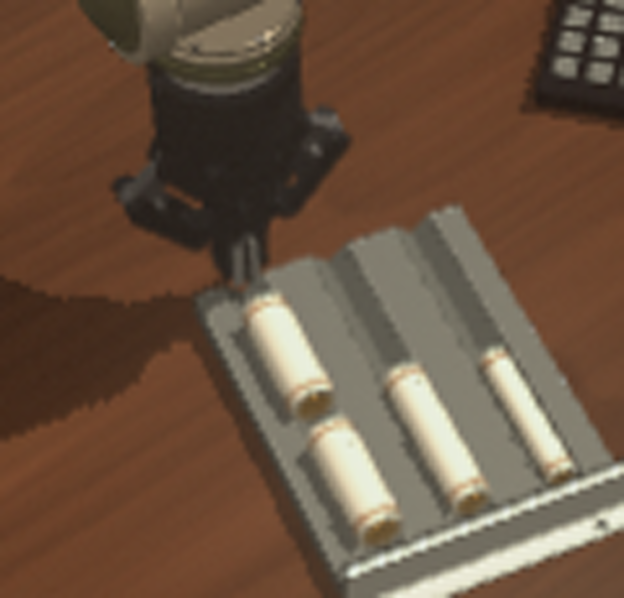

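jog_arm:
  targets:
    - {"offset":[0,0.001,0.002],"yaw":0}
    - {"offset":[0,0.001,0.004],"yaw":0}
    - {"offset":[0,0.001,0.006],"yaw":0}
    - {"offset":[0,0.001,0.008],"yaw":0}
    - {"offset":[0,0.001,0.01],"yaw":0}
    - {"offset":[0,0.001,0.012],"yaw":0}

```text
time_s: 9.72
eef_pos: [459.2, 51.8, 36.5]
ee_rot: [-0.432, 0.431, -0.559, 0.561]
force: [-0.6, 0.1, -0.6]
grip_width: 0.003
```

jog_arm:
  targets:
    - {"offset":[0,0,0.0015],"yaw":0}
    - {"offset":[0,0,0.003],"yaw":0}
    - {"offset":[0,0,0.0045],"yaw":0}
    - {"offset":[0,0,0.006],"yaw":0}
    - {"offset":[0,0,0.0075],"yaw":0}
    - {"offset":[0,0,0.009],"yaw":0}

```text
time_s: 10.22
eef_pos: [467.8, 49.5, 36.4]
ee_rot: [-0.432, 0.431, -0.559, 0.561]
force: [-1.6, 0.5, 0.8]
grip_width: 0.005
```

jog_arm:
  targets:
    - {"offset":[0,0,0.0015],"yaw":0}
    - {"offset":[0,0,0.003],"yaw":0}
    - {"offset":[0,0,0.0045],"yaw":0}
    - {"offset":[0,0,0.006],"yaw":0}

```text
time_s: 10.55
eef_pos: [473.7, 47.9, 36.4]
ee_rot: [-0.432, 0.431, -0.56, 0.561]
force: [-1.3, 0.6, 0.4]
grip_width: 0.004
```

```bash
python3 look.py push1
```

```text
10.55 [473.67  47.92  36.42] [-1.31  0.55  0.43] [-0.041  0.264  0.02 ] 0.3382962143984518
```

View pics/push1.png

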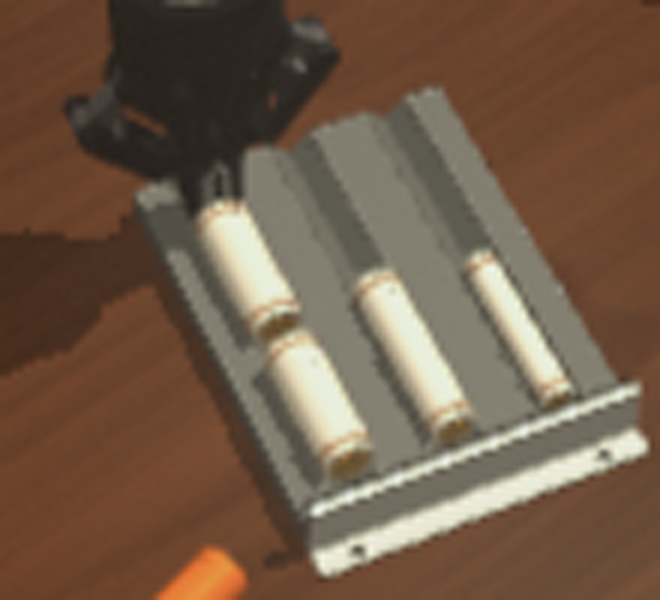

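jog_arm:
  targets:
    - {"offset":[0,0,0.0015],"yaw":0}
    - {"offset":[0,0,0.003],"yaw":0}
    - {"offset":[0,0,0.0045],"yaw":0}
    - {"offset":[0,0,0.006],"yaw":0}

```text
time_s: 10.93
eef_pos: [479.9, 46.2, 36.4]
ee_rot: [-0.432, 0.431, -0.559, 0.561]
force: [-1.1, -0.5, -0.3]
grip_width: 0.0
```

jog_arm:
  targets:
    - {"offset":[0,0,0.0015],"yaw":0}
    - {"offset":[0,0,0.003],"yaw":0}
    - {"offset":[0,0,0.0045],"yaw":0}
    - {"offset":[0,0,0.006],"yaw":0}

```text
time_s: 11.27
eef_pos: [485.9, 44.7, 36.4]
ee_rot: [-0.432, 0.431, -0.559, 0.561]
force: [-1.2, 0.0, -0.2]
grip_width: -0.001
```

jog_arm:
  targets:
    - {"offset":[0,0,0.001],"yaw":0}
    - {"offset":[0,0,0.002],"yaw":0}
    - {"offset":[0,0,0.003],"yaw":0}

```text
time_s: 11.52
eef_pos: [488.6, 43.9, 36.4]
ee_rot: [-0.432, 0.431, -0.56, 0.561]
force: [-2.6, -0.2, 1.2]
grip_width: 0.004
```

```bash
python3 look.py push2
```

```text
11.5167 [488.59  43.92  36.41] [-2.6  -0.22  1.21] [-0.016  0.461 -0.053] 0.3215865083071949
```

View pics/push2.png

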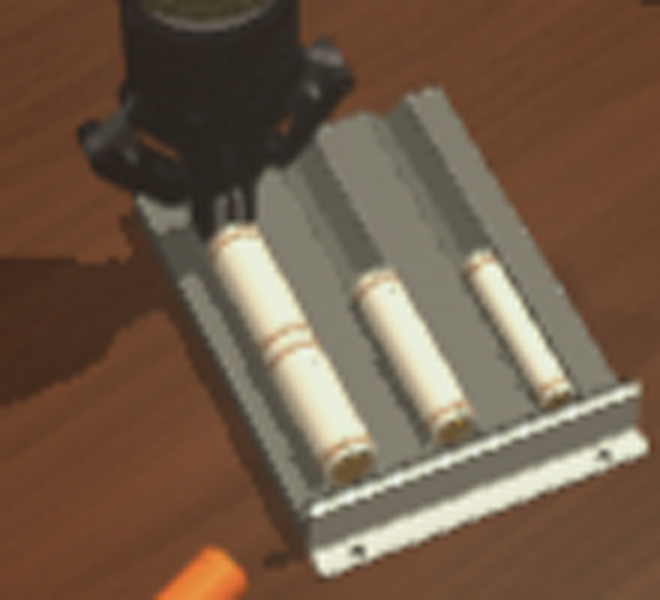

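jog_arm:
  targets:
    - {"offset":[0,0,0.001],"yaw":0}
    - {"offset":[0,0,0.002],"yaw":0}
    - {"offset":[0,0,0.003],"yaw":0}
    - {"offset":[0,0,0.004],"yaw":0}

```text
time_s: 11.9
eef_pos: [492.8, 42.8, 36.4]
ee_rot: [-0.432, 0.431, -0.559, 0.561]
force: [-3.0, -0.5, -0.1]
grip_width: -0.003
```

jog_arm:
  targets:
    - {"offset":[0,0,0.001],"yaw":0}
    - {"offset":[0,0,0.002],"yaw":0}
    - {"offset":[0,0,0.003],"yaw":0}
    - {"offset":[0,0,0.004],"yaw":0}

```text
time_s: 12.23
eef_pos: [496.7, 41.7, 36.4]
ee_rot: [-0.432, 0.431, -0.559, 0.561]
force: [-3.4, -0.4, 1.2]
grip_width: 0.001
```

```bash
python3 look.py push3
```

```text
12.2333 [496.73  41.71  36.44] [-3.42 -0.41  1.16] [-0.12   0.472  0.008] 0.04696186909730751
```

View pics/push3.png

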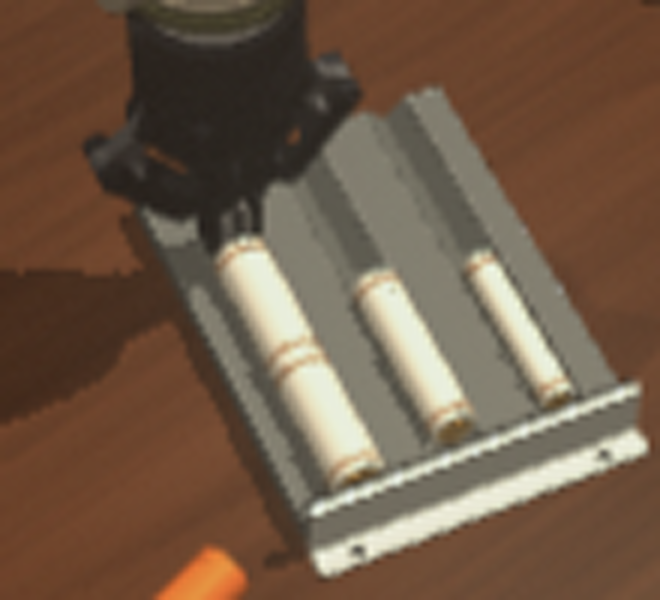

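```bash
python3 - <<'E'
from h import *
import pickle
s,r=pickle.load(open("push3.pkl","rb"))
def W(px,z):
    px=np.array(px)/6+[205,135]-.4
    return least_squares(lambda p:(proj(r,[p[0],p[1],z])-px)[0],[600,20]).x
u=np.array([.967,-.2549])
e=W((358,472),22.4)
print("twin end",e@u)
# plate top outer/inner edges (z 34): front white band outer edge through (312,515)-(640,388); inner (312,502)-(632,384)
for z,a,b in((34,(312,515),(640,390)),(34,(310,503),(632,382)),(34,(340,497),(340,497))):
    print([ (W(q,z)@u).round(1) for q in(a,b)])
E
```

```text
twin end 608.1601425076949
[np.float64(626.5), np.float64(628.3)]
[np.float64(620.7), np.float64(623.0)]
[np.float64(623.3), np.float64(623.3)]
```

jog_arm:
  targets:
    - {"offset":[0,0,0.0005],"yaw":0}
    - {"offset":[0,0,0.001],"yaw":0}
    - {"offset":[0,0,0.0015],"yaw":0}
    - {"offset":[0,0,0.002],"yaw":0}

```text
time_s: 12.62
eef_pos: [498.9, 41.1, 36.5]
ee_rot: [-0.432, 0.431, -0.559, 0.561]
force: [-1.8, -0.2, 0.5]
grip_width: -0.002
```

jog_arm:
  targets:
    - {"offset":[0,0,0.0003],"yaw":0}
    - {"offset":[0,0,0.0006],"yaw":0}

```text
time_s: 12.78
eef_pos: [499.5, 41.0, 36.4]
ee_rot: [-0.432, 0.431, -0.559, 0.561]
force: [-2.7, -0.8, -0.7]
grip_width: 0.002
```

jog_arm:
  targets:
    - {"offset":[0,0,0.0003],"yaw":0}
    - {"offset":[0,0,0.0006],"yaw":0}

```text
time_s: 12.95
eef_pos: [500.1, 40.8, 36.5]
ee_rot: [-0.432, 0.431, -0.559, 0.561]
force: [-2.7, -0.3, 0.6]
grip_width: -0.004
```

jog_arm:
  targets:
    - {"offset":[0,0,0.0003],"yaw":0}
    - {"offset":[0,0,0.0006],"yaw":0}

```text
time_s: 13.12
eef_pos: [500.7, 40.6, 36.5]
ee_rot: [-0.432, 0.431, -0.559, 0.561]
force: [-2.7, 0.4, 0.7]
grip_width: -0.004
```

jog_arm:
  targets:
    - {"offset":[0,0,0.0003],"yaw":0}
    - {"offset":[0,0,0.0006],"yaw":0}

```text
time_s: 13.28
eef_pos: [501.2, 40.5, 36.4]
ee_rot: [-0.432, 0.431, -0.56, 0.561]
force: [-3.7, 0.1, 1.3]
grip_width: 0.0
```

jog_arm:
  targets:
    - {"offset":[0,0,0.0003],"yaw":0}
    - {"offset":[0,0,0.0005],"yaw":0}

```text
time_s: 13.45
eef_pos: [501.3, 40.5, 36.4]
ee_rot: [-0.432, 0.431, -0.56, 0.56]
force: [-5.5, -0.3, 2.5]
grip_width: -0.002
```

jog_arm:
  targets:
    - {"offset":[0,0,0.0003],"yaw":0}
    - {"offset":[0,0,0.0005],"yaw":0}

```text
time_s: 13.62
eef_pos: [501.4, 40.5, 36.4]
ee_rot: [0.432, -0.432, 0.56, -0.56]
force: [-6.0, 1.0, 3.0]
grip_width: 0.001
```

jog_arm:
  targets:
    - {"offset":[0,0,0.0003],"yaw":0}
    - {"offset":[0,0,0.0005],"yaw":0}

```text
time_s: 13.78
eef_pos: [501.4, 40.5, 36.3]
ee_rot: [0.431, -0.432, 0.56, -0.56]
force: [-6.6, 0.6, 3.2]
grip_width: -0.0
```

```bash
python3 look.py home1
```

```text
13.7833 [501.41  40.5   36.3 ] [-6.65  0.58  3.23] [ 0.056  1.03  -0.027] -0.04097802282662074
```

View pics/home1.png

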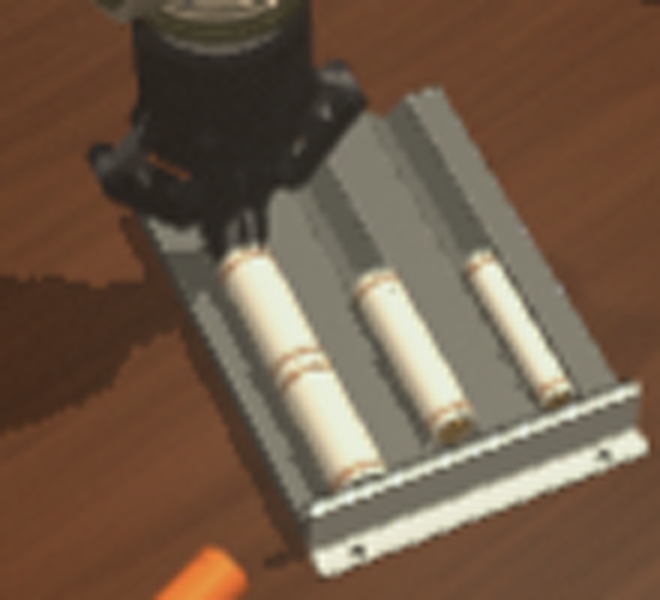

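jog_arm:
  targets:
    - {"offset":[0,0,0.0006],"yaw":0}
    - {"offset":[0,0,0.0008],"yaw":0}

```text
time_s: 14.0
eef_pos: [501.5, 40.5, 36.2]
ee_rot: [0.431, -0.432, 0.561, -0.559]
force: [-7.5, 0.2, 4.5]
grip_width: 0.002
```

jog_arm:
  targets:
    - {"offset":[0,0,0.0007],"yaw":0}
    - {"offset":[0,0,0.0009],"yaw":0}

```text
time_s: 14.17
eef_pos: [501.6, 40.6, 36.1]
ee_rot: [0.43, -0.433, 0.562, -0.559]
force: [-7.1, 1.0, 5.1]
grip_width: -0.003
```

```bash
python3 look.py home2; python3 - <<'E'
from h import *
import pickle
a=pickle.load(open("home2.pkl","rb"))[1]["img"]
cv2.imwrite("pics/home2z.png",cv2.resize(np.clip(a[190:225,240:300,::-1]*1.2,0,255).astype(np.uint8),None,fx=13,fy=13,interpolation=cv2.INTER_CUBIC))
E
```

```text
14.1667 [501.57  40.55  36.08] [-7.09  0.98  5.12] [ 0.138  1.315 -0.01 ] -0.26750384363008584
```

View pics/home2z.png

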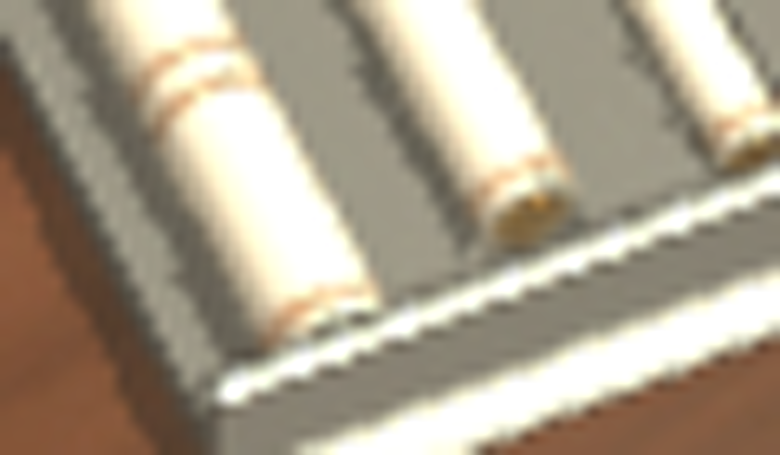

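jog_arm:
  targets:
    - {"offset":[0,0,-0.001],"yaw":0}
    - {"offset":[0,-0.0005,-0.002],"yaw":0}
    - {"offset":[0,-0.0005,-0.002],"yaw":0}
    - {"offset":[0,-0.0005,-0.002],"yaw":0}

```text
time_s: 14.55
eef_pos: [500.1, 41.0, 36.8]
ee_rot: [0.431, -0.433, 0.561, -0.559]
force: [-0.6, 1.1, 0.7]
grip_width: -0.004
```

```bash
python3 - <<'E'
from h import *
from rig import ctrl
s=ctrl.sense();print(s["eef_pos"],s["force"]);print(Rt(s).round(4))
E
```

```text
[500.10796006  41.02764366  36.79287163] [-0.63887333  1.0955855   0.74295226]
[[-2.546e-01 -4.400e-03  9.670e-01]
 [-9.670e-01  9.000e-04 -2.546e-01]
 [ 2.000e-04 -1.000e+00 -4.500e-03]]
```

jog_arm:
  targets:
    - {"offset":[0,0,0.0005],"yaw":0}
    - {"offset":[0,0,0.001],"yaw":0}

```text
time_s: 14.72
eef_pos: [501.4, 40.7, 36.9]
ee_rot: [0.431, -0.433, 0.561, -0.559]
force: [-1.6, 1.2, 1.0]
grip_width: 0.002
```

jog_arm:
  targets:
    - {"offset":[0,0,0.0003],"yaw":0}
    - {"offset":[0,0,0.0006],"yaw":0}

```text
time_s: 14.88
eef_pos: [501.4, 40.7, 36.8]
ee_rot: [0.43, -0.433, 0.562, -0.559]
force: [-5.3, 1.2, 2.1]
grip_width: 0.001
```

jog_arm:
  targets:
    - {"offset":[0,0,0.0003],"yaw":0}
    - {"offset":[0,0,0.0006],"yaw":0}
    - {"offset":[0,0,0.0006],"yaw":0}

```text
time_s: 15.13
eef_pos: [501.4, 40.7, 36.6]
ee_rot: [0.43, -0.433, 0.562, -0.558]
force: [-4.6, 0.4, 3.0]
grip_width: 0.0
```

jog_arm:
  targets:
    - {"offset":[0,-0.0005,0.0005],"yaw":0}
    - {"offset":[0,-0.0005,0.0008],"yaw":0}
    - {"offset":[0,-0.0005,0.001],"yaw":0}
    - {"offset":[0,-0.0005,0.001],"yaw":0}

```text
time_s: 15.47
eef_pos: [501.7, 40.6, 36.7]
ee_rot: [0.43, -0.434, 0.563, -0.558]
force: [-6.7, 2.3, 1.4]
grip_width: -0.0
```

jog_arm:
  targets:
    - {"offset":[0,-0.0005,0.0008],"yaw":0}
    - {"offset":[0,-0.0005,0.0011],"yaw":0}
    - {"offset":[0,-0.0005,0.0013],"yaw":0}
    - {"offset":[0,-0.0005,0.0013],"yaw":0}

```text
time_s: 15.8
eef_pos: [501.8, 40.6, 36.7]
ee_rot: [0.429, -0.435, 0.563, -0.557]
force: [-7.9, 1.3, 0.0]
grip_width: 0.001
```

jog_arm:
  targets:
    - {"offset":[0,-0.0005,-0.001],"yaw":0}
    - {"offset":[0,-0.0005,-0.003],"yaw":0}
    - {"offset":[0,-0.0005,-0.007],"yaw":0}
    - {"offset":[0,-0.001,-0.015],"yaw":0}
    - {"offset":[0,-0.02,-0.025],"yaw":0}
    - {"offset":[0,-0.05,-0.045],"yaw":0}
    - {"offset":[0,-0.08,-0.07],"yaw":0}
    - {"offset":[0,-0.11,-0.1],"yaw":0}
    - {"offset":[0,-0.13,-0.13],"yaw":0}
    - {"offset":[0,-0.13,-0.14],"yaw":0}
    - {"offset":[0,-0.13,-0.14],"yaw":0}

```text
time_s: 16.72
eef_pos: [366.6, 76.4, 169.2]
ee_rot: [0.43, -0.434, 0.563, -0.557]
force: [0.5, 0.1, -0.3]
grip_width: 0.0
```

```bash
python3 look.py end1; python3 - <<'E'
from h import *
from rig import ctrl
import pickle
r=ctrl.capture("top");pickle.dump(r,open("end_top.pkl","wb"))
cv2.imwrite("pics/endtop.png",cv2.resize(r["img"][150:275,190:410,::-1],None,fx=3.6,fy=3.6,interpolation=cv2.INTER_CUBIC))
E
```

```text
16.7167 [366.64  76.44 169.17] [ 0.49  0.13 -0.31] [ 0.001  0.023 -0.05 ] 0.0011017339831403366
```

View pics/end1.png

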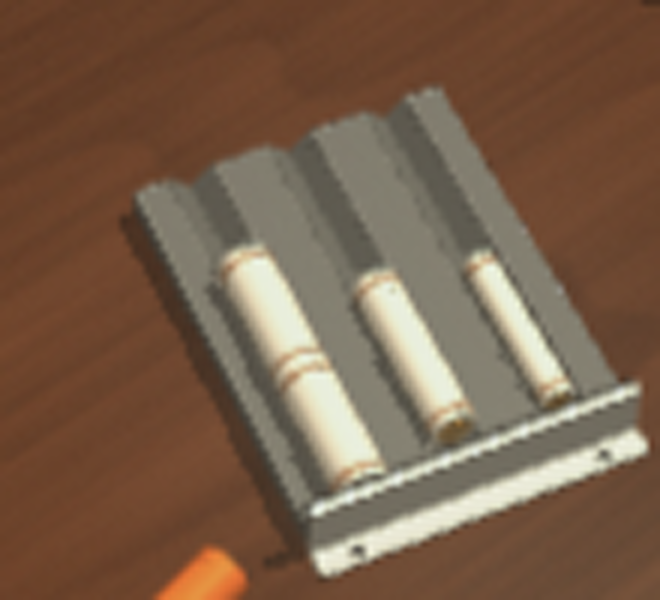

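View pics/endtop.png

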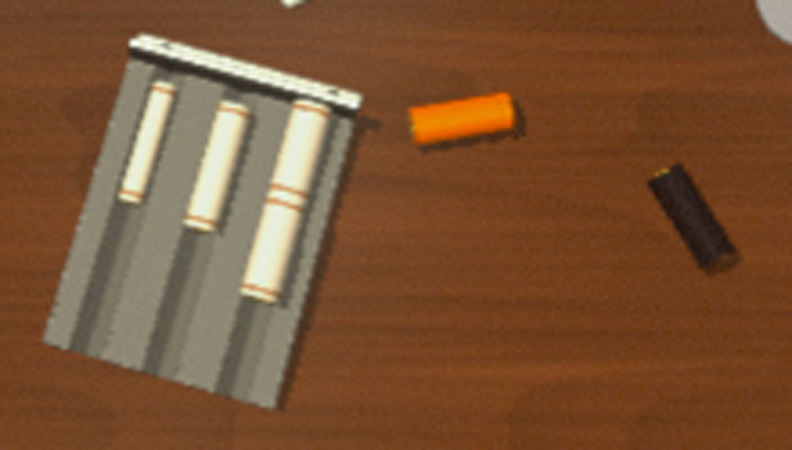

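In both views the two rolls are in line, touching and up against the black rubber, and the other rolls haven't moved. The scene crop shows the pair running from (240,255) to (360,475), and in the top crop the twin's end at (312,102) meets the dark strip.

```bash
python3 - <<'E'
from rig import ctrl
print(ctrl.finish_job())
E
```

```text
the job is handed in; nothing more can be done
None
```

The loose roll is now in the groove with its 26 mm twin, and the pair sits against the end stop. I handed the job in at about 17 s; it reports no verdict, so this rests on my own checks.

I laid the roll on the open side of the twin, let it seat, then backed off and pushed it along with closed fingers in small steps.

**Forces:**
- The push took about 1.3 N for one roll and about 3 N once both were moving.
- At the stop the motion stalled at the same place on two separate pushes, and the force rose to about 8 N. Taking off the friction, I estimate about 5 N on the stop. That estimate comes from the wrist reading; I had no direct measurement of the stop force.

**Final pictures:** both views show the two rolls in line, touching and against the rubber. The stored rolls in the other grooves and the orange and black look-alikes have not visibly moved. I did not re-check the wine glass and calculator in the last pictures, but the arm never came near them. The arm is clear of everything.

**Disagreement:** the two cameras differed by about 5–7 mm sideways, more than their stated 2 mm. I corrected for this using the held roll's known position and the contact force when lowering it.

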